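# Open the foil dispenser for a fresh roll and hold its sprung chuck back

## Robot

A 6-joint arm with a two-finger parallel gripper is mounted at the origin on the work surface. World frame = base frame: x ahead of the robot, y to its left, z up, the work surface at z = 0. Lengths are in m, angles in degrees, forces in N, time in s.
With the tool pointing down it reaches from about 0.4 to 0.825 m from the base axis. Payload 7 kg.
Tool frame: the origin (TCP) lies at the very end of the fingers, on their centre line; the grasp point (between the pads) lies hold_point_z behind it (hold_point_z is the distance from the TCP to the grasp point, in m); z points along the fingers, y is the line along which they close (so a half turn about z gives the same grasp; the last joint's range is limited). The gripper opens to 88 mm and grips with 3 to 60 N. Pads are 19 mm wide; open, the fingers measure 130 mm over their backs; the gripper's body (78 mm by 193 mm) begins 47 mm behind the grasp point.
Start: joints at [-57.118, 20.546, 0.682, 0, -70.136, -16.507], TCP at [0.19, -0.648, 0.201] pointing down, gripper open.
Joint ranges: [-176.03, 176.03], [-82.01, 121.73], [-58.28, 71.71], [-173.87, 95.51], [-174.79, -0.11], [-173.66, 173.66]. Speed limits (degrees/s): [136.94, 136.94, 172.46, 180, 180, 180].

## Interface

Orientations are given as [roll, pitch, yaw] about the fixed x, y, z axes, in that order (R = Rz(yaw) Ry(pitch) Rx(roll)).
In Python, from plant import get_obs, snapshot, close_job, hold_point_z gives the robot as it stands.
- The arm moves only by the tool play_rows, never from a script. Its argument "commands" is a list that holds one entry, the list of rows, each a list of 7 numbers: the shift along the tool's x, y, z in cm, then the turn, a rotation vector about the tool's x, y, z in degrees, then the opening, from 0 (shut) to 1 (fully open). In form: [[[x, y, z, ax, ay, az, fingers], ...]]. A call has 1 to 20 rows; each row is the pose to reach, as a shift and turn from the pose commanded when the call began, along the tool's axes at that moment; what a row does not reach only later rows make up. A row lasts 1/12 s, in which the tool goes at most 41.7 mm and 7.16 degrees, less where a joint would pass 70% of its speed; a pose out of reach is approached as far as the arm can. A call with a gripper value outside its range is refused whole. The fingers move at their own pace and stop on an object; the grip force is fixed at half the most. Time passes only in rows, so rows that repeat a pose let the fingers close. It gives the time, the measured TCP pose, the force, the opening and the grip force at its end, in the units of the state.
- get_obs(): the state, without advancing time (a new reading comes with each control period).
- snapshot(name): name is "scene" or "top" or "wrist"; returns a dict with "frame" (384x512x3 uint8, red, green, blue), "camera_matrix" (3x3 intrinsics, pixels), "origin" and "attitude" of the camera in the world. Camera axes: x right, y down, z forward; pixel columns grow to the right and rows downward; lengths in m; the calibration is good to about 2 mm. A picture is of the moment at which its call begins. There is no depth.
- close_job(): hands the job in; it is judged then, once.
The state is a dict: "clock": time; "joint_pos": joint angles; "qvel": joint speeds; "tau": joint torques, N m; "tool_pos": TCP position; "orientation": TCP orientation; "force": force on the tool from outside, world axes, zero at the start; "moment": the same for the moment, N m; "opening": finger opening in m; "gripper_force": force on a finger pad.
Only numpy, scipy, OpenCV 4.12 (cv2) and the standard library are available. Lean on these libraries where they do the work, as an engineer would, in place of code of your own. Each camera call takes 0.05 s, during which the arm holds its last target. There are 200 camera calls.

## Task

The foil dispenser on the serving table is empty: open it so that I can drop in the fresh roll. Swing its cutter bar up and over until it clicks into its detent at the back and stands there by itself, then grip the knob of the sprung chuck and pull it straight out until the groove on its shaft is level with the end face of the spring tube, and finish still holding it there with the gripper. Leave the other things on the table where they are.

Things in the scene. Friction and masses are not known exactly. Their poses are not given: they have to be found in the camera images.
- dispenser: Foil roll dispenser of plain stainless steel, screwed to the table, empty: base 170 x 400 mm, two cheeks 110 mm high, 315 mm apart, a black cone chuck inside each at 70 mm height. Origin: centre of the underside. Axes: x to the back (open front looks to -x), y towards the cheek with the fixed chuck, z up. The -y cheek carries on its outside the spring tube and the knob.
- cutter_hinge (a point): Middle of the hinge axis of the cutter bar, fixed in the dispenser at x 45, y 0, z 100 mm of its frame; the axis runs along the dispenser's y.
- bar_grip (a point): Middle of the bow handle of the cutter bar: a round steel rod of 12 mm diameter, 116 mm long, parallel to the dispenser's y, 140 mm from the hinge axis; free all round (the toothed strip of the bar lies 100 mm from the hinge, so there is 34 mm clear between strip and rod).
- cutter (a joint): Bar angle, rad. 0: level to the front (-x); grows up and over to the back. Handle at x = 45 - 140 cos(angle), z = 100 + 140 sin(angle) mm in the dispenser's frame. A counter-spring and slight friction (under 1 N at the handle) let it stay where left. From 1.43 rad a sprung ball resists (2 N at the handle); past 1.70 it snaps over, and the bar stands seated against its stop at 1.95.
- knob_grip (a point): Middle of the grip of the black chuck knob: a cylinder 26 mm in diameter and 34 mm long along the dispenser's y, with a flange of 38 mm diameter and 10 mm thickness at its outer (-y) end that starts 17 mm outside this point; 70 mm above the table. At rest it lies at x 0, y -221 mm of the dispenser's frame; it moves out along -y with the chuck.
- shaft_groove (a point): The mark: centre of a dark groove, 3 mm wide, turned in the 12 mm steel shaft between chuck and knob. At rest it is hidden 36 mm deep inside the spring tube and comes out along -y with the knob.
- tube_face (a point): Centre of the outer end face of the spring tube (30 mm diameter), fixed at x 0, y -200, z 70 mm of the dispenser's frame. The groove shall be level with this face.
- chuck (a joint): How far the sprung chuck is pulled out along the dispenser's -y, m: 0 at rest, 0.036 with the groove level with the tube face, 0.055 at its stop. The return spring pulls with 4 N at rest and 11 N at the mark (200 N/m); let go, it snaps back.
- foil_carton: Bystander: carton of the fresh roll, 310 x 56 x 56 mm, lying in front of the dispenser's left half. Origin: centre of the underside; x along its length.
- serving_spoon: Bystander: steel serving spoon, 240 mm long, lying flat in front of the dispenser's right half. Origin: centre of the underside; x along its length.
- shaker: Bystander: aluminium shaker, 42 mm diameter, 87 mm high, standing beyond the knob. Origin: centre of the underside.
- bowl: Bystander: white bowl, 124 mm diameter, 50 mm high, left of the dispenser. Origin: centre of the underside.
- relish_jar: Bystander: amber glass jar with a steel lid, 68 mm diameter, 95 mm high, behind the dispenser's right half. Origin: centre of the underside.
- cup_stack: Bystander: stack of paper cups upside down, 82 mm diameter, 125 mm high, behind the dispenser's left half. Origin: centre of the underside.
- cake_boards: Bystander: stack of white scalloped cake boards, 204 mm diameter, 16 mm high, at the right. Origin: centre of the underside.

How it is judged (in metres and radians):
On the way, in this order (a step that is already met when the one before it is completed fails the run):
1. the cutter bar is seated in its detent at the back, touched by nothing of the robot (value of joint cutter above 1.87 rad and contact force between each of the arm, the fingers and cutter below 0.2 N), for 0.2 s.
2. the chuck is pulled out to its mark by the fingers and kept there (value of joint chuck between 0.031 and 0.041 m and contact force between the fingers and chuck above 4 N), for 0.5 s.
At the end, for the whole second after the job is handed in: The cutter bar stands seated in its detent (above 1.87 rad) without being touched, and the gripper's fingers still hold the chuck (contact force above 4 N), at rest with its groove level with the spring tube's end face to within 5 mm (pulled out 31 to 41 mm) (all of step 1 and all of step 2 and velocity of joint chuck between -0.01 and 0.01 m/s); the arm keeps its last pose, push and grip.
It fails at once if a bystander is shoved more than 30 mm or knocked over (distance of any of foil_carton, serving_spoon, shaker, bowl, relish_jar, cup_stack, cake_boards from where it was at the start of the episode above 0.03 m or angle between any of shaker, relish_jar, cup_stack, bowl's own z axis and vertical above 0.5 rad).
It also fails if it takes over 54 s, if anything falls off the work surface, if the arm or the gripper's body presses on something with over 40 N, if the wrist force passes 120 N, or if a joint passes its speed limit or range.

## Working session

There is one attempt and no reset: what is moved stays moved. The work goes in short steps, Python scripts to look and compute and a tool call to move; the robot and the scene stay as the last step left them, time stands still between calls to the robot, and variables do not carry over. Pictures are saved under pics/ and viewed, at most 10 in all, crops included, and the job is handed in when it is done.

Besides the shell and the picture viewer there is one more tool, called after "Emit:" as name([rows], argument=value, ...), one row to a line, values as JSON. play_rows: Moves the arm, as the interface text tells. Its arguments: {"type":"object","properties":{"commands":{"type":"array","items":{"type":"array","items":{"type":"array","items":{"type":"number"}}}}},"required":["commands"]}

```bash
mkdir -p pics; ls; python3 - <<'E'
from plant import *
import cv2,pickle
d={}
for n in ["scene","top"]:
    s=snapshot(n); d[n]=s; cv2.imwrite(f"pics/{n}0.png",cv2.resize(s["frame"][:,:,::-1],(800,600),interpolation=cv2.INTER_CUBIC))
    print(n,s["camera_matrix"],s["origin"],s["attitude"])
pickle.dump(d,open("d0.pkl","wb"))
print(hold_point_z, get_obs())
E
```

```text
pics
scene [[405.0442082    0.         258.75763531]
 [  0.         405.0442082  188.06389078]
 [  0.           0.           1.        ]] [0.90928034 0.64093612 0.87551023] [-139.57977223    1.06019459  148.78186596]
top [[407.18172263   0.         254.00758198]
 [  0.         407.18172263 191.6897584 ]
 [  0.           0.           1.        ]] [0.44361315 0.01837213 1.11839619] [-1.72757149e+02  5.21299600e-04 -8.96127889e+01]
0.0188 {'clock': 0.1, 'joint_pos': array([-5.71186719e+01,  2.05878743e+01,  6.40095181e-01, -1.54943061e-02,
       -7.01375884e+01, -1.65064940e+01]), 'qvel': array([ 0.0686751 , -0.03119824,  0.1558498 ,  0.00206462, -0.02205607,
        0.07595273]), 'tau': array([-1.07652035e-03, -5.84163308e+01,  2.93749684e+01,  7.01543346e+00,
        1.01821718e-02, -6.62909974e-05]), 'tool_pos': array([ 0.19011585, -0.64718295,  0.20062549]), 'orientation': array([ 1.79914012e+02, -1.02906772e-02, -1.63630433e+02]), 'force': array([ 0.34957961, -0.26080534, -0.1963506 ]), 'moment': array([-0.01744727, -0.00350439,  0.01062562]), 'gripper_force': 0.0, 'opening': 0.08776249203552042}
```

View pics/top0.png

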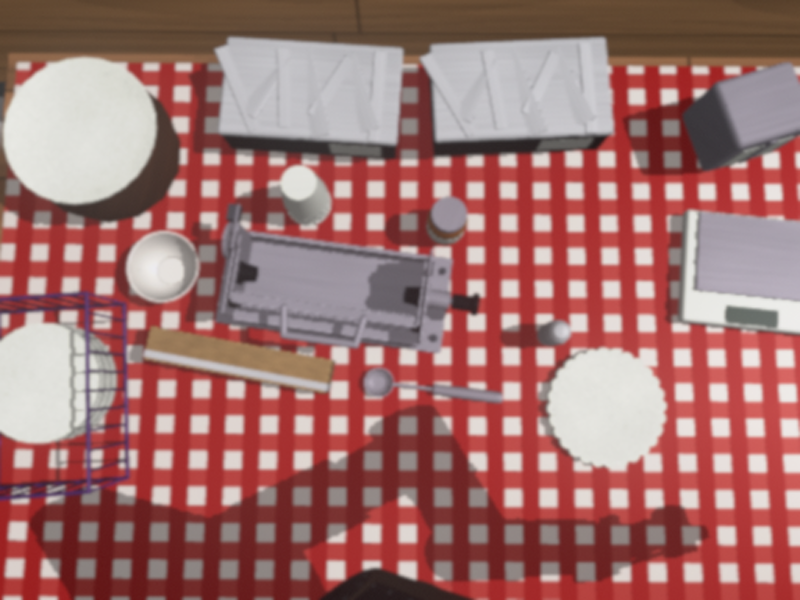

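View pics/scene0.png

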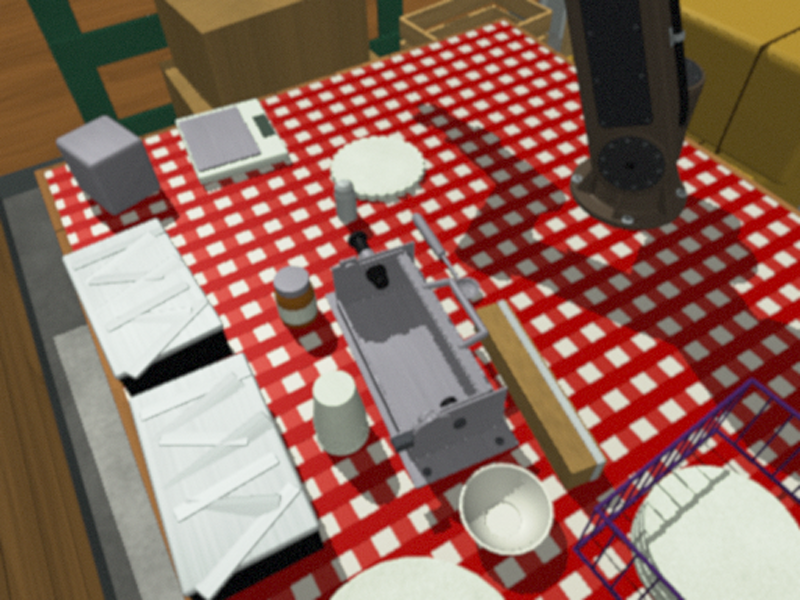

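The top view shows the dispenser at about (335,290), with its back towards +x world. The knob is at (470,303) and the bow handle runs (283,333)–(360,343). The spoon, carton and shaker are all near the front and right. I'll enlarge both views.

```bash
python3 - <<'E'
import cv2,pickle
d=pickle.load(open("d0.pkl","rb"))
a=d["top"]["frame"][125:235,130:330,::-1]   # x4
cv2.imwrite("pics/topc.png",cv2.resize(a,None,fx=4,fy=4,interpolation=cv2.INTER_CUBIC))
a=d["scene"]["frame"][130:315,190:345,::-1]
cv2.imwrite("pics/scenec.png",cv2.resize(a,None,fx=3.2,fy=3.2,interpolation=cv2.INTER_CUBIC))
E
```

```text
(no output)
```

View pics/topc.png

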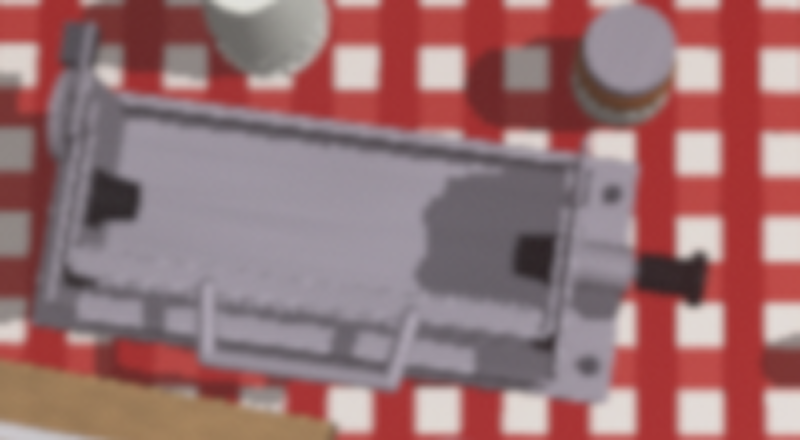

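View pics/scenec.png

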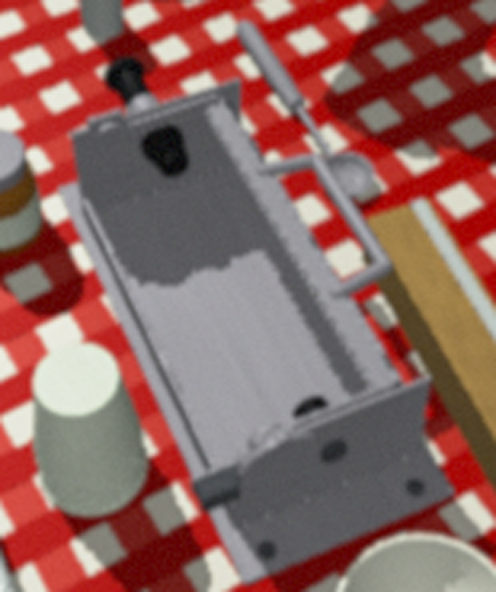

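In the top crop, base corners are at (35,322), (605,400) and (637,160), the knob flange at (700,279), and the handle ends at (203,355) and (395,383). In the scene crop, base corners are at (450,493) and (248,580), the handle runs (312,158)–(380,268), and the knob flange is at (127,75). I'll fit the pose from these.

```bash
cat > h.py <<'E'
import numpy as np, pickle
from scipy.spatial.transform import Rotation as R
def proj(s,p):
    A=R.from_euler("xyz",s["attitude"],degrees=True).as_matrix()
    c=(np.atleast_2d(p)-s["origin"])@A; u=c@np.array(s["camera_matrix"]).T
    return u[:,:2]/u[:,2:]
def world(q,p): # q=x,y,yaw(rad)
    return np.atleast_2d(p)@R.from_euler("z",q[2]).as_matrix().T+[q[0],q[1],0]
def handle(a,y=0): return [.045-.14*np.cos(a),y,.1+.14*np.sin(a)]
E
python3 - <<'E'
from h import *
from scipy.optimize import least_squares
d=pickle.load(open("d0.pkl","rb"))
T=[([-.085,.2,0],35,322),([-.085,-.2,0],605,400),([.085,-.2,0],637,160),([0,-.243,.07],698,279),([0,-.2,.07],636,268),("h+",205,357),("h-",394,384)]
S=[([-.085,.2,0],450,493),([.085,.2,0],248,580),([0,-.243,.07],127,76),("h-",314,160),("h+",383,268)]
def pts(L,a): return np.array([handle(a,{"h+":.054,"h-":-.054}[p]) if isinstance(p,str) else p for p,_,_ in L])
tq=np.array([[u/4+130,v/4+125] for _,u,v in T]); sq=np.array([[u/3.2+190,v/3.2+130] for _,u,v in S])
f=lambda q:np.r_[proj(d["top"],world(q,pts(T,q[3])))-tq,proj(d["scene"],world(q,pts(S,q[3])))-sq]
r=least_squares(lambda q:f(q).ravel(),[.45,.1,0,.2],loss="soft_l1")
print(r.x,np.degrees(r.x[2:])); print(f(r.x).round(1))
q=r.x
print("handle",world(q,handle(q[3])),"end",world(q,handle(1.95)),"hinge",world(q,[.045,0,.1]),"knob",world(q,[0,-.221,.07]))
import cv2
A=lambda u,v,z:(lambda s:(lambda dd:s["origin"]+dd*(z-s["origin"][2])/dd[2])(R.from_euler("xyz",s["attitude"],degrees=True).as_matrix()@np.linalg.inv(s["camera_matrix"])@[u*.64,v*.64,1]))(d["top"])
for n,u,v,z in [("shaker",555,331,.08),("spoonR",500,397,.01),("spoonBowl",378,382,.01),("cartR",330,375,.056),("jar",449,213,.095),("cup",298,183,.125)]: print(n,A(u,v,z).round(3))
E
```

```text
[ 0.60228947  0.12965401 -0.13059559 -0.01134693] [-7.48257592 -0.65013121]
[[-0.8  0.4]
 [ 0.6  0.8]
 [ 0.4  0.4]
 [-0.2 -0.3]
 [-1.1  0.1]
 [ 2.3 -0. ]
 [-2.3 -0.9]
 [ 1.1 -0.5]
 [-1.4  0.7]
 [-1.1 -1. ]
 [ 0.8  1.1]
 [-0.5 -1.9]]
handle [[0.50810738 0.14202418 0.09841146]] end [[0.69829027 0.11704497 0.23005436]] hinge [[0.64690628 0.1237939  0.1       ]] knob [[ 0.57350982 -0.08946406  0.07      ]]
shaker [ 0.525 -0.24   0.08 ]
spoonR [ 0.416 -0.159  0.01 ]
spoonBowl [0.441 0.051 0.01 ]
cartR [0.452 0.129 0.056]
jar [ 0.718 -0.066  0.095]
cup [0.758 0.18  0.125]
```

```bash
cat >> h.py <<'E'
def rows(tp,rpy,P,yaws,f):
    """tool-frame rows for world TCP points P, tool down at yaw"""
    R0=R.from_euler("xyz",rpy,degrees=True); out=[]
    for p,y in zip(P,yaws):
        s=R0.inv().apply(np.array(p)-tp)*100
        w=(R0.inv()*R.from_euler("xyz",[180,0,y],degrees=True)).as_rotvec(degrees=True)
        out.append([*s.round(2).tolist(),*w.round(1).tolist(),f])
    return out
E
python3 - <<'E'
from h import *
from plant import get_obs
o=get_obs(); tp=o["tool_pos"]; print(tp)
t=np.linspace(0,1,25)[1:]; s=t
P=[tp+(np.array([.508,.142,.20])-tp)*k+np.array([.06,-.02,.05])*np.sin(np.pi*k) for k in s]
yw=-163.6+66.1*s
for r in rows(tp,o["orientation"],P,yw,0.35)[1::2]: print(r)
E
```

```text
[ 0.19011585 -0.64718295  0.20062549]
[-5.74, 4.63, -1.28, 0.1, -0.0, -5.5, 0.35]
[-11.39, 9.33, -2.48, 0.1, -0.0, -11.0, 0.35]
[-16.86, 14.14, -3.5, 0.1, 0.0, -16.6, 0.35]
[-22.08, 19.13, -4.28, 0.1, 0.0, -22.1, 0.35]
[-26.99, 24.34, -4.77, 0.1, 0.0, -27.6, 0.35]
[-31.56, 29.78, -4.93, 0.1, 0.0, -33.1, 0.35]
[-35.78, 35.46, -4.75, 0.1, 0.0, -38.6, 0.35]
[-39.66, 41.39, -4.23, 0.1, 0.0, -44.1, 0.35]
[-43.23, 47.52, -3.43, 0.1, 0.0, -49.6, 0.35]
[-46.55, 53.83, -2.38, 0.1, 0.0, -55.1, 0.35]
[-49.69, 60.26, -1.16, 0.1, 0.0, -60.6, 0.35]
[-52.74, 66.76, 0.15, 0.1, 0.0, -66.1, 0.35]
```

Emit:
play_rows([
  [[-5.7, 4.6, -1.3, 0, 0, -5.5, 0.35], [-5.7, 4.6, -1.3, 0, 0, -5.5, 0.35], [-11.4, 9.3, -2.5, 0, 0, -11, 0.35], [-11.4, 9.3, -2.5, 0, 0, -11, 0.35], [-16.9, 14.1, -3.5, 0, 0, -16.6, 0.35], [-16.9, 14.1, -3.5, 0, 0, -16.6, 0.35], [-22.1, 19.1, -4.3, 0, 0, -22.1, 0.35], [-22.1, 19.1, -4.3, 0, 0, -22.1, 0.35], [-27, 24.3, -4.8, 0, 0, -27.6, 0.35], [-27, 24.3, -4.8, 0, 0, -27.6, 0.35], [-31.6, 29.8, -4.9, 0, 0, -33.1, 0.35], [-31.6, 29.8, -4.9, 0, 0, -33.1, 0.35], [-35.8, 35.5, -4.8, 0, 0, -38.6, 0.35], [-35.8, 35.5, -4.8, 0, 0, -38.6, 0.35], [-39.7, 41.4, -4.2, 0, 0, -44.1, 0.35], [-39.7, 41.4, -4.2, 0, 0, -44.1, 0.35], [-43.2, 47.5, -3.4, 0, 0, -49.6, 0.35], [-43.2, 47.5, -3.4, 0, 0, -49.6, 0.35], [-46.5, 53.8, -2.4, 0, 0, -55.1, 0.35], [-46.5, 53.8, -2.4, 0, 0, -55.1, 0.35]],
])

```text
clock: 1.77
tool_pos: [0.4847, 0.0021, 0.225]
orientation: [180.0, 0.0, -108.2]
force: [0.6, -0.3, -1.1]
opening: 0.0303
gripper_force: 0.0
```

```bash
python3 - <<'E'
from h import *
from plant import get_obs
o=get_obs(); tp=o["tool_pos"]; print(o["clock"],tp,o["orientation"],o["joint_pos"])
for r in rows(tp,o["orientation"],[[.508,.142,.20]],[-97.5],0.3): print(r)
E
```

```text
1.7667 [0.48471364 0.00209692 0.22502321] [ 1.79992081e+02  1.73909527e-02 -1.08191199e+02] [ 2.35405930e+01  1.39846593e+00 -2.03788272e+01 -1.96527257e-02
 -6.82170414e+01 -4.17244987e+01]
[-14.02, 2.16, 2.51, 0.0, 0.0, -10.7, 0.3]
```

Emit:
play_rows([
  [[-3.5, 0.5, 0.6, 0, 0, -3, 0.3], [-7, 1.1, 1.2, 0, 0, -6, 0.3], [-10.5, 1.6, 1.9, 0, 0, -8.5, 0.3], [-14, 2.2, 2.5, 0, 0, -10.7, 0.3], [-14, 2.2, 2.5, 0, 0, -10.7, 0.3], [-14, 2.2, 2.5, 0, 0, -10.7, 0.3], [-14, 2.2, 2.5, 0, 0, -10.7, 0.3]],
])

```text
clock: 2.35
tool_pos: [0.5079, 0.1393, 0.2]
orientation: [179.9, -0.0, -97.8]
force: [-1.1, -0.1, -0.4]
opening: 0.0264
gripper_force: 0.0
```

```bash
python3 - <<'E'
from h import *
from plant import *
import cv2
o=get_obs(); print(o["tool_pos"],o["orientation"],o["opening"])
s=snapshot("wrist"); pickle.dump(s,open("w1.pkl","wb"))
q=[.6023,.1297,-.1306]
print(proj(s,world(q,[handle(-.011,y) for y in(-.054,0,.054)]))*800/512, proj(s,o["tool_pos"])*800/512)
cv2.imwrite("pics/w1.png",cv2.resize(s["frame"][:,:,::-1],(800,600),interpolation=cv2.INTER_CUBIC))
E
```

```text
[0.50794879 0.13933005 0.20001618] [ 1.79945726e+02 -4.64615047e-02 -9.78029931e+01] 0.026387333794161187
[[399.83597643 204.90597805]
 [400.34633395 294.93386201]
 [400.81148282 376.98686748]] [[399.97441719 348.38350667]]
```

View pics/w1.png

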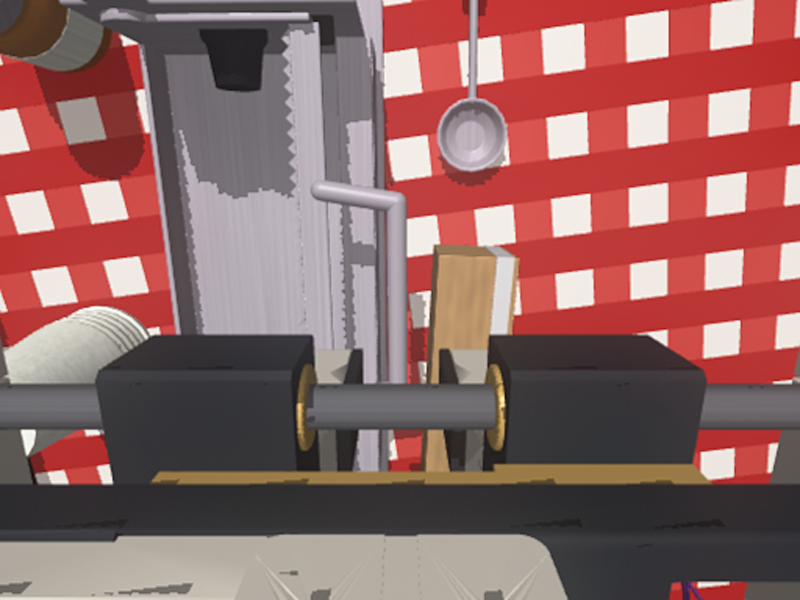

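The wrist view shows the rod at column 397, midway between the fingers (predicted 400), so the pose fit is good. Descending to grip it.

Emit:
play_rows([
  [[0, -0.1, 3, 0, 0, 0, 0.3], [0, -0.1, 6, 0, 0, 0, 0.3], [0, -0.1, 8.5, 0, 0, 0, 0.3], [0, -0.1, 10.5, 0, 0, 0, 0.3], [0, -0.1, 11.6, 0, 0, 0, 0.3], [0, -0.1, 11.6, 0, 0, 0, 0.3], [0, -0.1, 11.6, 0, 0, 0, 0.3], [0, -0.1, 11.6, 0, 0, 0, 0.05], [0, -0.1, 11.6, 0, 0, 0, 0.05], [0, -0.1, 11.6, 0, 0, 0, 0.05], [0, -0.1, 11.6, 0, 0, 0, 0.05], [0, -0.1, 11.6, 0, 0, 0, 0.05], [0, -0.1, 11.6, 0, 0, 0, 0.05]],
])

```text
clock: 3.48
tool_pos: [0.5094, 0.1394, 0.0848]
orientation: [-180.0, 0.0, -97.8]
force: [-0.2, -0.1, -0.6]
opening: 0.0046
gripper_force: 0.0
```

```bash
python3 - <<'E'
from h import *
from plant import *
o=get_obs(); print(o["tool_pos"],o["orientation"],o["opening"],o["force"],o["gripper_force"])
q=[.6023,.1297,-.1306]
h0=world(q,handle(0))[0]
R0=R.from_euler("xyz",o["orientation"],degrees=True)
for a in list(np.arange(.1,1.95,.1))+[1.95,2.0]:
    print(round(a,2),(R0.inv().apply(world(q,handle(a))[0]-h0)*100).round(2).tolist())
E
```

```text
[0.5094363  0.1393848  0.08476367] [-1.79978049e+02  2.01141268e-02 -9.78172617e+01] 0.0045511970192003105 [-0.2398873  -0.13374304 -0.55337451] 0.0
0.1 [-0.0, -0.07, -1.4]
0.2 [-0.0, -0.28, -2.78]
0.3 [-0.01, -0.63, -4.14]
0.4 [-0.01, -1.11, -5.45]
0.5 [-0.01, -1.72, -6.71]
0.6 [-0.02, -2.45, -7.9]
0.7 [-0.02, -3.3, -9.02]
0.8 [-0.03, -4.25, -10.04]
0.9 [-0.03, -5.3, -10.96]
1.0 [-0.04, -6.44, -11.78]
1.1 [-0.05, -7.65, -12.47]
1.2 [-0.06, -8.93, -13.05]
1.3 [-0.06, -10.26, -13.49]
1.4 [-0.07, -11.63, -13.79]
1.5 [-0.08, -13.01, -13.96]
1.6 [-0.09, -14.41, -13.99]
1.7 [-0.1, -15.81, -13.88]
1.8 [-0.11, -17.19, -13.63]
1.9 [-0.11, -18.53, -13.24]
1.95 [-0.12, -19.19, -13.0]
2.0 [-0.12, -19.83, -12.72]
```

The fingers closed to 4.6 mm, so they missed the rod. I'll look again.

```bash
python3 - <<'E'
from plant import *
import cv2, numpy as np
a=snapshot("wrist")["frame"][:,:,::-1]; b=snapshot("scene")["frame"][130:290,190:390,::-1]
print(get_obs()["opening"])
a=cv2.resize(a[100:340,130:390],(390,360),interpolation=cv2.INTER_CUBIC); b=cv2.resize(b,(400,320),interpolation=cv2.INTER_CUBIC)
b=cv2.copyMakeBorder(b,0,40,0,0,cv2.BORDER_CONSTANT)
cv2.imwrite("pics/w2.png",np.hstack([a,b]))
E
```

```text
0.004528985123325407
```

View pics/w2.png

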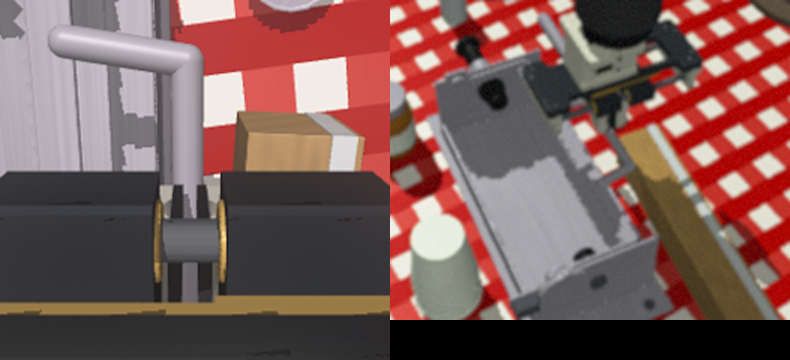

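The fingers shut just above the rod, which still passes under them at crop column 187. So the rod is lower than estimated, and I'll triangulate it from the two wrist views.

```bash
python3 - <<'E'
from h import *
from plant import *
from scipy.optimize import least_squares
w1=pickle.load(open("w1.pkl","rb")); w2=snapshot("wrist"); d=pickle.load(open("d0.pkl","rb"))
print(w1["origin"],w2["origin"],w2["camera_matrix"][0])
# bend outer corner (-y end) and leg far end
obs=[(w1,(404,198),.64,(0,0)),(w2,(202,47),1/1.5*260*1.5/390,(130,100))]
def tri(ob):
    f=lambda p:np.ravel([proj(s,p)[0]-(np.array(u)*k+np.array(o)) for s,u,k,o in ob])
    r=least_squares(f,[.5,.1,.1]); return r.x,r.fun
print(tri(obs))
print(tri([(w1,(314,188),.64,(0,0)),(w2,(52,38),260/390,(130,100))]))
print(tri([(d["top"],(394,384),.25,(130,125)),(d["scene"],(314,160),1/3.2,(190,130))]))
print(tri([(d["top"],(205,357),.25,(130,125)),(d["scene"],(383,268),1/3.2,(190,130))]))
q=[.6023,.1297,-.1306]
for a in (0,-.1,-.2):
  for hy in(.048,.054): print(a,hy,world(q,[handle(a,-hy),handle(a,hy)]).round(4))
E
```

```text
[0.49871995 0.07233052 0.38389042] [0.49988897 0.07217628 0.26835284] [308.04320292   0.         256.1756156 ]
(array([0.49624776, 0.08763061, 0.02357151]), array([ 1.44946154, -0.7810452 , -0.98925302,  0.5331098 ]))
(array([0.54749404, 0.07223173, 0.10633879]), array([-0.01292099, -0.08739072,  0.00759327,  0.05122443]))
(array([0.49923286, 0.08257481, 0.09593399]), array([ 0.06656093, -0.08747543,  0.11249235,  0.00729698]))
(array([0.51595485, 0.20079708, 0.09740964]), array([ 0.28490859, -0.356857  ,  0.43540588,  0.01759558]))
0 0.048 [[0.5019 0.0945 0.1   ]
 [0.5144 0.1897 0.1   ]]
0 0.054 [[0.5011 0.0885 0.1   ]
 [0.5151 0.1956 0.1   ]]
-0.1 0.048 [[0.5026 0.0944 0.086 ]
 [0.5151 0.1896 0.086 ]]
-0.1 0.054 [[0.5018 0.0884 0.086 ]
 [0.5158 0.1955 0.086 ]]
-0.2 0.048 [[0.5046 0.0941 0.0722]
 [0.5171 0.1893 0.0722]]
-0.2 0.054 [[0.5038 0.0882 0.0722]
 [0.5179 0.1952 0.0722]]
```

Emit:
play_rows([
  [[0, 0, -0.5, 0, 0, 0, 0.3], [0, 0, -0.5, 0, 0, 0, 0.3], [0, 0, -0.5, 0, 0, 0, 0.3], [0, 0, -0.5, 0, 0, 0, 0.3], [0, 0, 0.2, 0, 0, 0, 0.3], [0, 0, 0.9, 0, 0, 0, 0.3], [0, 0, 1.5, 0, 0, 0, 0.3], [0, 0, 1.5, 0, 0, 0, 0.3], [0, 0, 1.5, 0, 0, 0, 0.05], [0, 0, 1.5, 0, 0, 0, 0.05], [0, 0, 1.5, 0, 0, 0, 0.05], [0, 0, 1.5, 0, 0, 0, 0.05], [0, 0, 1.5, 0, 0, 0, 0.05]],
])

```text
clock: 4.72
tool_pos: [0.5103, 0.1393, 0.07]
orientation: [-179.9, 0.0, -97.8]
force: [4.6, -3.6, -1.0]
opening: 0.0107
gripper_force: 30.0
```

Emit:
play_rows([
  [[0, 0, 0, 0, 0, 0, 0.22], [0, 0, 0, 0, 0, 0, 0.22], [0, 0, 0, 0, 0, 0, 0.22], [0, 0, 0.7, 0, 0, 0, 0.22], [0, 0, 0.7, 0, 0, 0, 0.22], [0, 0, 0.7, 0, 0, 0, 0.22], [0, 0, 0.7, 0, 0, 0, 0.05], [0, 0, 0.7, 0, 0, 0, 0.05], [0, 0, 0.7, 0, 0, 0, 0.05], [0, 0, 0.7, 0, 0, 0, 0.05]],
])

```text
clock: 5.55
tool_pos: [0.5103, 0.1392, 0.0628]
orientation: [-179.9, 0.0, -97.8]
force: [3.8, -3.7, 0.3]
opening: 0.0108
gripper_force: 30.0
```

```bash
python3 - <<'E'
from plant import *
import cv2, numpy as np
print(get_obs()["opening"],get_obs()["force"])
b=snapshot("scene")["frame"][150:250,260:360,::-1]
cv2.imwrite("pics/s3.png",cv2.resize(b,(600,600),interpolation=cv2.INTER_CUBIC))
E
```

```text
0.010845890172241437 [ 3.82759731 -3.70805018  0.29825981]
```

View pics/s3.png

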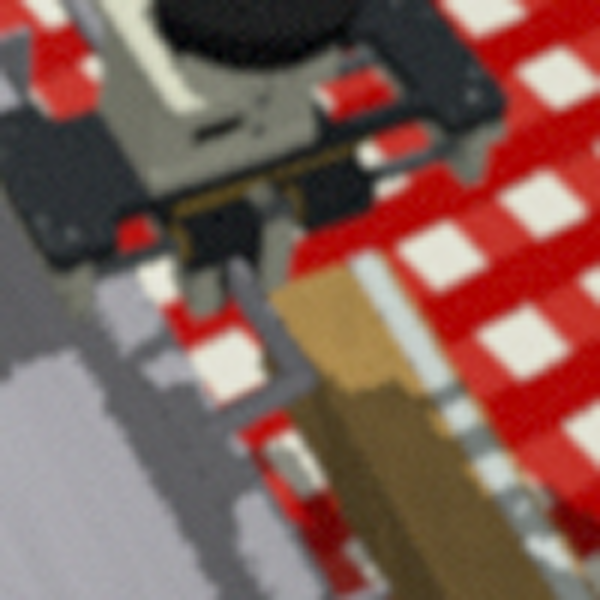

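The scene crop shows the rod held between the fingers, with its +y bend at (308,383). Before moving, I'll work out the bar angle from that.

```bash
python3 - <<'E'
from h import *
from plant import *
d=pickle.load(open("d0.pkl","rb")); s=d["scene"]; w1=pickle.load(open("w1.pkl","rb")); w2=snapshot("wrist")
tp=get_obs()["tool_pos"]
c=lambda p:((proj(s,p)-[260,150])*6).round(0).tolist()
print("tcp",c(tp),"fingertips",c(tp+np.array([.03,0,0])),c(tp-np.array([.03,0,0])))
q=[.6023,.1297,-.1306]
for a in(.1,0,-.1,-.17): 
    p=world(q,[handle(a,.056),handle(a,-.056)]); print(a,c(p[:1]),"topc",((proj(d["top"],p)-[130,125])*4).round(0).tolist(),"w1",(proj(w1,p[1])/.64).round(0).tolist())
print(w1["attitude"])
E
```

```text
tcp [[220.0, 327.0]] fingertips [[161.0, 357.0]] [[277.0, 298.0]]
0.1 [[299.0, 352.0]] topc [[207.0, 353.0], [386.0, 378.0]] w1 [[399.0, 203.0]]
0 [[298.0, 373.0]] topc [[210.0, 356.0], [388.0, 381.0]] w1 [[400.0, 202.0]]
-0.1 [[293.0, 394.0]] topc [[215.0, 357.0], [389.0, 381.0]] w1 [[399.0, 200.0]]
-0.17 [[289.0, 410.0]] topc [[217.0, 356.0], [390.0, 380.0]] w1 [[397.0, 200.0]]
[ 1.65387773e+02 -2.22457176e-02  1.72199626e+02]
```

Measured against the projections, the rod sits at about −0.05 rad (z ≈ 0.093). I'll re-grip slightly higher and lift along the first part of the arc.

Emit:
play_rows([
  [[0, 0, 0, 0, 0, 0, 0.2], [0, 0, 0, 0, 0, 0, 0.2], [0, 0, -0.5, 0, 0, 0, 0.2], [0, 0, -0.5, 0, 0, 0, 0.05], [0, 0, -0.5, 0, 0, 0, 0.05], [0, 0, -0.5, 0, 0, 0, 0.05], [0, 0, -1.2, 0, 0, 0, 0.05], [0, 0, -1.9, 0, 0, 0, 0.05], [0, -0.1, -2.6, 0, 0, 0, 0.05], [0, -0.2, -3.3, 0, 0, 0, 0.05], [0, -0.3, -4.0, 0, 0, 0, 0.05], [0, -0.5, -4.7, 0, 0, 0, 0.05], [0, -0.7, -5.3, 0, 0, 0, 0.05], [0, -0.7, -5.3, 0, 0, 0, 0.05]],
])

```text
clock: 6.82
tool_pos: [0.5211, 0.1382, 0.1173]
orientation: [-179.6, 0.1, -97.8]
force: [20.8, -8.4, -9.9]
opening: 0.011
gripper_force: 30.0
```

```bash
python3 - <<'E'
from plant import *
import cv2, numpy as np
o=get_obs();print(o["opening"],o["force"],o["moment"],o["tool_pos"])
b=snapshot("scene")["frame"][130:250,240:380,::-1]
cv2.imwrite("pics/s4.png",cv2.resize(b,None,fx=5,fy=5,interpolation=cv2.INTER_CUBIC))
E
```

```text
0.010990045579709857 [20.79165231 -8.44287454 -9.87342285] [-3.09987615 -7.18622251 -0.02190988] [0.52109129 0.13823452 0.117298  ]
```

View pics/s4.png

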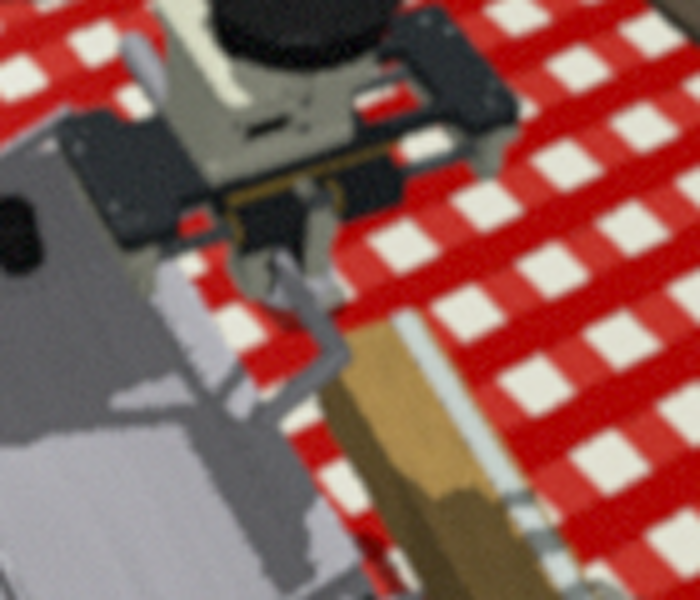

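The bar is following: its +y bend is now at (345,352) in the crop, about 0.35–0.4 rad. The pull is radial, towards the hinge, so I'll correct the arc from the measured pose.

Emit:
play_rows([
  [[0, -0.4, -0.1, 0, 0, 0, 0.05], [0, -0.7, -0.8, 0, 0, 0, 0.05], [0, -1.0, -1.4, 0, 0, 0, 0.05], [0, -1.35, -2.0, 0, 0, 0, 0.05], [0, -1.75, -2.6, 0, 0, 0, 0.05], [0, -2.15, -3.2, 0, 0, 0, 0.05], [0, -2.6, -3.7, 0, 0, 0, 0.05], [0, -3.05, -4.2, 0, 0, 0, 0.05], [0, -3.55, -4.7, 0, 0, 0, 0.05], [0, -3.55, -4.7, 0, 0, 0, 0.05]],
])

```text
clock: 7.7
tool_pos: [0.5508, 0.1339, 0.1642]
orientation: [179.9, 0.0, -97.8]
force: [-9.6, 5.7, 8.2]
opening: 0.0112
gripper_force: 30.0
```

Emit:
play_rows([
  [[0, 0, -0.4, 0, 0, 0, 0.05], [0, -0.6, -0.9, 0, 0, 0, 0.05], [0, -1.1, -1.3, 0, 0, 0, 0.05], [0, -1.7, -1.75, 0, 0, 0, 0.05], [0, -2.3, -2.15, 0, 0, 0, 0.05], [0, -2.85, -2.5, 0, 0, 0, 0.05], [0, -3.5, -2.85, 0, 0, 0, 0.05], [0, -4.1, -3.15, 0, 0, 0, 0.05], [0, -4.75, -3.4, 0, 0, 0, 0.05], [0, -5.4, -3.65, 0, 0, 0, 0.05], [0, -6.1, -3.85, 0, 0, 0, 0.05], [0, -6.75, -4.0, 0, 0, 0, 0.05], [0, -6.75, -4.0, 0, 0, 0, 0.05]],
])

```text
clock: 8.78
tool_pos: [0.6193, 0.1245, 0.2039]
orientation: [-179.9, 0.0, -97.8]
force: [-1.3, 3.6, 5.4]
opening: 0.011
gripper_force: 30.0
```

Emit:
play_rows([
  [[0, -0.7, -0.15, 0, 0, 0, 0.05], [0, -1.4, -0.25, 0, 0, 0, 0.05], [0, -2.1, -0.3, 0, 0, 0, 0.05], [0, -2.8, -0.35, 0, 0, 0, 0.05], [0, -3.5, -0.35, 0, 0, 0, 0.05], [0, -4.2, -0.3, 0, 0, 0, 0.05], [0, -4.9, -0.2, 0, 0, 0, 0.05], [0, -5.6, -0.1, 0, 0, 0, 0.05], [0, -6.3, 0.05, 0, 0, 0, 0.05], [0, -6.9, 0.2, 0, 0, 0, 0.05], [0, -7.5, 0.4, 0, 0, 0, 0.05], [0, -8.0, 0.55, 0, 0, 0, 0.05], [0, -8.5, 0.75, 0, 0, 0, 0.05], [0, -8.5, 0.75, 0, 0, 0, 0.05], [0, -8.5, 0.75, 0, 0, 0, 0.05]],
])

```text
clock: 10.03
tool_pos: [0.7003, 0.113, 0.1955]
orientation: [179.8, -0.0, -97.8]
force: [-12.7, 6.9, 11.5]
opening: 0.0111
gripper_force: 30.0
```

Emit:
play_rows([
  [[0, 0.2, 0, 0, 0, 0, 0.05], [0, 0.2, 0, 0, 0, 0, 0.4], [0, 0.2, 0, 0, 0, 0, 0.4], [0, 0.2, 0, 0, 0, 0, 0.4], [0, 0.2, 0, 0, 0, 0, 0.4], [0, 0.2, -1, 0, 0, 0, 0.4], [0, 0.2, -3, 0, 0, 0, 0.4], [0, 0.2, -6, 0, 0, 0, 0.4], [0, 0.2, -6, 0, 0, 0, 0.4], [0, 0.2, -6, 0, 0, 0, 0.4], [0, 0.2, -6, 0, 0, 0, 0.4]],
])

```text
clock: 10.95
tool_pos: [0.7006, 0.1129, 0.2555]
orientation: [-180.0, 0.0, -97.8]
force: [-0.1, -0.9, -0.5]
opening: 0.0347
gripper_force: 0.0
```

```bash
python3 - <<'E'
from h import *
from plant import *
import cv2
o=get_obs();print(o["clock"],o["opening"],o["force"],o["tool_pos"],o["orientation"])
s=snapshot("scene")
q=[.6053,.1297,-.1306]
print((proj(s,world(q,[handle(a,y) for a in(1.95,1.7) for y in (.056,-.056)]))/.64).round(0))
cv2.imwrite("pics/s5.png",cv2.resize(s["frame"][:,:,::-1],(800,600),interpolation=cv2.INTER_CUBIC))
k=world(q,[[0,-.221,.07]])[0]; print("knob",k)
for z in(.25,.07): print(rows(o["tool_pos"],o["orientation"],[[k[0],k[1],z]],[-97.5],.6))
E
```

```text
10.95 0.03470767186427525 [-0.08464677 -0.85938452 -0.53755973] [0.70059465 0.11291326 0.25547577] [-1.79970694e+02  2.65072905e-02 -9.78347462e+01]
[[359. 321.]
 [330. 264.]
 [382. 308.]
 [352. 252.]]
knob [ 0.57651938 -0.08941795  0.07      ]
[[21.74, 9.53, 0.53, -0.0, 0.0, -0.3, 0.6]]
[[21.74, 9.54, 18.53, -0.0, 0.0, -0.3, 0.6]]
```

View pics/s5.png

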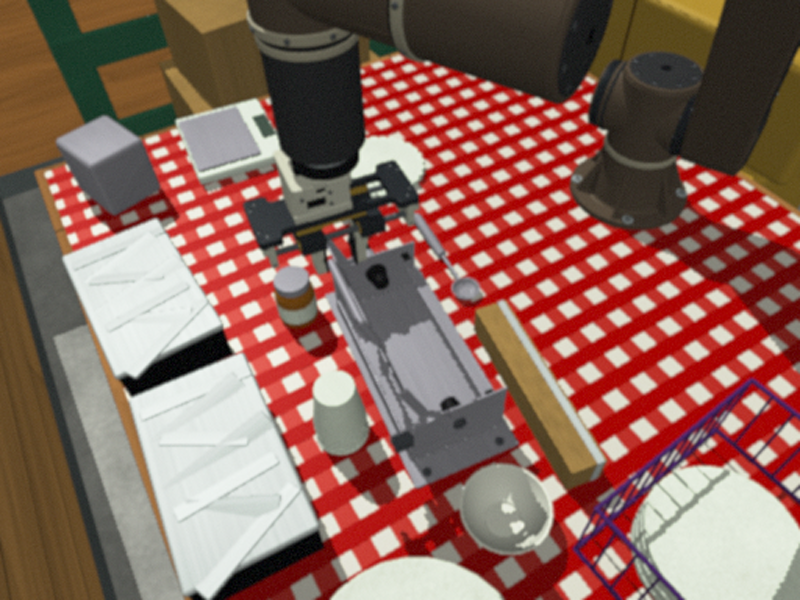

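The front of the dispenser is now clear of the bar. I'll move above the knob and check both with one montage.

Emit:
play_rows([
  [[0, 0, -3, 0, 0, 0, 0.4], [3.5, 0, -4, 0, 0, 0, 0.5], [7, 1, -4, 0, 0, 0, 0.6], [10.5, 2.5, -4, 0, 0, 0, 0.6], [14, 4.5, -3, 0, 0, 0, 0.6], [17.5, 6.5, -1, 0, 0, 0, 0.6], [20, 8.5, 2, 0, 0, -0.3, 0.6], [21.7, 9.5, 4.5, 0, 0, -0.3, 0.6], [21.7, 9.5, 5.5, 0, 0, -0.3, 0.6], [21.7, 9.5, 5.5, 0, 0, -0.3, 0.6], [21.7, 9.5, 5.5, 0, 0, -0.3, 0.6], [21.7, 9.5, 5.5, 0, 0, -0.3, 0.6]],
])

```text
clock: 12.0
tool_pos: [0.5781, -0.0887, 0.2009]
orientation: [-179.9, -0.0, -97.5]
force: [-0.0, 0.5, 0.7]
opening: 0.0525
gripper_force: 0.0
```

```bash
python3 - <<'E'
from h import *
from plant import *
import cv2
o=get_obs();print(o["clock"],o["opening"],o["force"],o["tool_pos"],o["orientation"])
w=snapshot("wrist"); t=snapshot("top"); s=snapshot("scene")
pickle.dump([w,t,s],open("k.pkl","wb"))
q=[.6053,.1297,-.1306]
rs=lambda f,x,y,w_,h_:cv2.resize(f["frame"][y:y+h_,x:x+w_,::-1],(400,300),interpolation=cv2.INTER_CUBIC)
m=np.vstack([cv2.resize(w["frame"][:,:,::-1],(800,600),interpolation=cv2.INTER_CUBIC)[:300],np.hstack([rs(t,130,100,160,120),rs(s,190,150,160,120)])])
cv2.imwrite("pics/m.png",m)
k=world(q,[[0,-.204,.07],[0,-.221,.07],[0,-.238,.07],[0,-.248,.07]]); print("wrist knob axis px",(proj(w,k)/.64).round(1), "tcp ray",(proj(w,o["tool_pos"])/.64).round(1))
h=world(q,[handle(1.95,y) for y in(.056,-.056)])
print("top",((proj(t,h)-[130,100])*2.5).round(0),"scene",((proj(s,h)-[190,150])*2.5).round(0))
E
```

```text
12.0 0.052498863307953184 [-0.02165213  0.54893424  0.74161905] [ 0.57812584 -0.08867149  0.20085106] [-1.79929243e+02 -1.17872672e-02 -9.74829969e+01]
wrist knob axis px [[402.6 303.6]
 [402.7 279. ]
 [402.7 253.8]
 [402.7 238.6]] tcp ray [[400.  348.5]]
top [[140.  60.]
 [264.  77.]] scene [[ 99. 139.]
 [ 53.  47.]]
```

View pics/m.png

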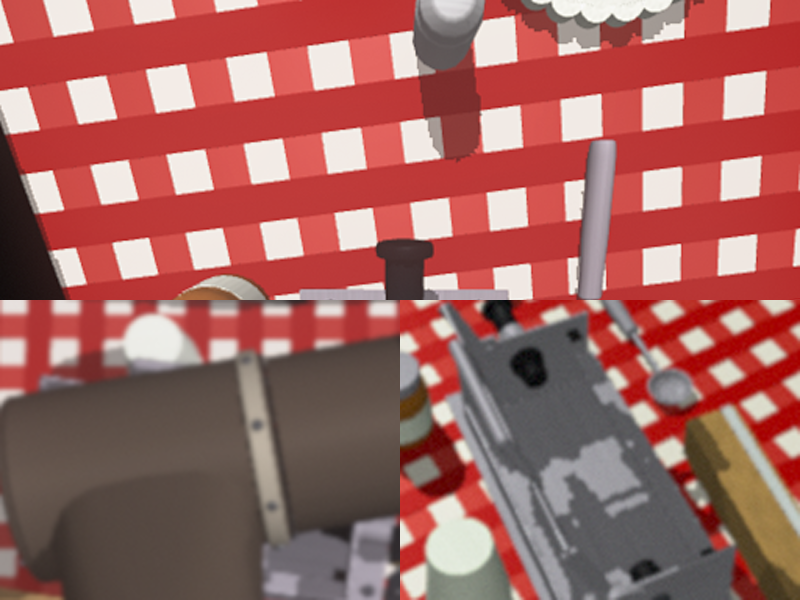

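The scene crop shows the bar standing with its handle at (455,345)–(510,440), matching the 1.95 rad prediction. The wrist view shows the knob flange centred at column 405, about 3 mm to the front of the tool line. Descending and gripping the knob.

Emit:
play_rows([
  [[0.1, 0.3, 3, 0, 0, 0, 0.6], [0.1, 0.3, 6, 0, 0, 0, 0.6], [0.1, 0.3, 9, 0, 0, 0, 0.6], [0.1, 0.3, 12, 0, 0, 0, 0.6], [0.1, 0.3, 14, 0, 0, 0, 0.6], [0.1, 0.3, 15.7, 0, 0, 0, 0.6], [0.1, 0.3, 15.7, 0, 0, 0, 0.6], [0.1, 0.3, 15.7, 0, 0, 0, 0.1], [0.1, 0.3, 15.7, 0, 0, 0, 0.1], [0.1, 0.3, 15.7, 0, 0, 0, 0.1], [0.1, 0.3, 15.7, 0, 0, 0, 0.1], [0.1, 0.3, 15.7, 0, 0, 0, 0.1], [0.1, 0.3, 15.7, 0, 0, 0, 0.1]],
])

```text
clock: 13.23
tool_pos: [0.5759, -0.0896, 0.0443]
orientation: [-179.8, 0.0, -97.5]
force: [3.6, -0.9, 0.9]
opening: 0.0249
gripper_force: 30.0
```

Emit:
play_rows([
  [[0.5, 0, 0, 0, 0, 0, 0.1], [1.0, 0, 0, 0, 0, 0, 0.1], [1.5, 0, 0, 0, 0, 0, 0.1], [2.0, 0, 0, 0, 0, 0, 0.1], [2.5, 0, 0, 0, 0, 0, 0.1], [3.0, 0, 0, 0, 0, 0, 0.1], [3.4, 0, 0, 0, 0, 0, 0.1], [3.6, 0, 0, 0, 0, 0, 0.1], [3.6, 0, 0, 0, 0, 0, 0.1], [3.6, 0, 0, 0, 0, 0, 0.1]],
])

```text
clock: 14.07
tool_pos: [0.5714, -0.1236, 0.0444]
orientation: [-179.7, 0.2, -97.5]
force: [4.2, 10.4, 3.4]
opening: 0.025
gripper_force: 30.0
```

```bash
python3 - <<'E'
from h import *
from plant import *
import cv2
o=get_obs();print(o["clock"],o["opening"],o["force"],o["tool_pos"],o["orientation"], np.linalg.norm(o["tool_pos"][:2]-[.5759,-.0896]))
w=snapshot("wrist"); w0=pickle.load(open("k.pkl","rb"))[0]
pickle.dump(w,open("k2.pkl","wb"))
q=[.6053,.1297,-.1306]
# dark-row profile at knob column to find the flange outer edge in both pictures
for s,dp in((w0,0),(w,.036)):
    k=world(q,[[0,-.248-dp,.07],[0,-.248-dp,.089],[0,-.238-dp,.089]]); p=proj(s,k); u=int(round(p[0,0]))
    g=s["frame"][:,u-3:u+4].mean((1,2)); r0=int(p[0,1])
    print(p.round(1).tolist(),r0-14,g[r0-14:r0+22].round(0).tolist())
E
```

```text
14.0667 0.02498275654255878 [ 4.16941479 10.37156689  3.44911904] [ 0.57143906 -0.12361571  0.04435629] [-1.79735974e+02  1.53232682e-01 -9.75108335e+01] 0.03430697694469746
[[257.7, 152.7], [257.8, 155.2], [257.8, 165.5]] 138 [134.0, 133.0, 133.0, 133.0, 132.0, 133.0, 132.0, 132.0, 132.0, 132.0, 132.0, 132.0, 132.0, 135.0, 107.0, 65.0, 52.0, 54.0, 54.0, 57.0, 65.0, 64.0, 60.0, 58.0, 58.0, 56.0, 56.0, 55.0, 52.0, 52.0, 51.0, 53.0, 53.0, 55.0, 56.0, 55.0]
[[254.5, 189.4], [254.1, 199.3], [254.2, 219.5]] 175 [97.0, 97.0, 96.0, 96.0, 96.0, 96.0, 96.0, 95.0, 95.0, 95.0, 96.0, 95.0, 96.0, 95.0, 67.0, 41.0, 43.0, 43.0, 43.0, 43.0, 43.0, 43.0, 42.0, 42.0, 42.0, 42.0, 42.0, 42.0, 42.0, 42.0, 42.0, 42.0, 44.0, 52.0, 54.0, 52.0]
```

The flange edge appears where a 36 mm pull predicts, the TCP moved 34 mm, and the force is about 10.5–11 N. I'll add 1 mm and hold.

Emit:
play_rows([
  [[0.1, 0, 0, 0, 0, 0, 0.1], [0.1, 0, 0, 0, 0, 0, 0.1], [0.1, 0, 0, 0, 0, 0, 0.1], [0.1, 0, 0, 0, 0, 0, 0.1], [0.1, 0, 0, 0, 0, 0, 0.1], [0.1, 0, 0, 0, 0, 0, 0.1], [0.1, 0, 0, 0, 0, 0, 0.1], [0.1, 0, 0, 0, 0, 0, 0.1], [0.1, 0, 0, 0, 0, 0, 0.1], [0.1, 0, 0, 0, 0, 0, 0.1], [0.1, 0, 0, 0, 0, 0, 0.1], [0.1, 0, 0, 0, 0, 0, 0.1]],
])

```text
clock: 15.12
tool_pos: [0.5713, -0.1244, 0.0443]
orientation: [-179.7, 0.2, -97.5]
force: [2.6, 10.4, 4.6]
opening: 0.0249
gripper_force: 30.0
```

```bash
python3 - <<'E'
from h import *
from plant import *
o=get_obs();print(o["clock"],o["opening"],o["force"],o["tool_pos"],o["qvel"].round(2),np.linalg.norm(o["tool_pos"][:2]-[.5759,-.0896]))
d0=pickle.load(open("k.pkl","rb"))[2]["frame"].astype(int); d1=snapshot("scene")["frame"].astype(int)
# handle region unchanged since seated view?
print(np.abs(d1-d0)[165:215,205:240].mean())
print(close_job())
E
```

```text
15.1167 0.02490762810035775 [ 2.59090567 10.39876792  4.62384521] [ 0.57134336 -0.12441784  0.04433906] [ 0.07  0.08  0.   -0.06  0.1  -0.1 ] 0.03511473910220103
7.996952380952381
the job is handed in; nothing more can be done
None
```

The job is handed in, with no verdict returned: the cutter bar stands in its rear detent untouched, and the gripper holds the chuck knob pulled out about 35 mm (mark 36 mm, allowed 31–41 mm), at 15.1 s.

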